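# Tap a bearing cup square into its hub

## Task

Take the brass drift out of its wooden stand and with its tip tap or push the steel bearing cup down into the red hub, working alternately around the rim so that it goes in square and never cocks by more than about 3.5 degrees. The bearing bruises above about 30 N, so be gentle, but finish with a firm push of about 25 N on the seated rim, so that you feel that its flange is home all round on the black packing ring, whose thickness you do not know. Put the drift back upright in its stand and do not shift the loose parts lying about.

Things in the scene. Friction and masses are not known exactly. Their poses are not given: they have to be found in the camera images.
- hub: Red steel hub block, 120 x 120 x 45 mm, clamped to the bench (it cannot move), with a 72 mm bore. Two dark clamp feet with bolts (21 mm high) at its +-y sides reach 90 mm from the middle. Origin: centre of its underside; z up; its top face is at z = 45 mm. On that face, under the cup's flange, lies a fixed black packing ring, 100 mm across, 1 to 9 mm thick (differs each time).
- cup: Bright steel flanged bearing cup, started in the hub's bore: flange ring 100 mm outside, 60 mm inside, 8 mm thick, over a 70 mm sleeve. Origin: centre of the flange's underside; z: its axis, up. It starts 15 to 18 mm above the hub's face and leans up to 1.7 degrees any way. Home: flange lies on the packing ring, whose thickness only feel can tell. Only the drift may press on it, at most 30 N.
- cup_rim (a point): Centre of the flange's top face; the rim around it, 33 to 47 mm out, is where to tap. Tight fit: it stays where it is left. A push on one side at 20 mm/s takes about 8 N, more if faster, sinks that side and the middle by half of that or less, so the cup tilts. Once the flange meets the packing there, it goes solid and the force climbs steeply: touch it slowly (10 mm/s).
- drift: Hand drift, 130 mm long, standing upright in the stand: round brass shaft 16 mm in diameter from the tip (z = 0) to z = 70 mm, above it an orange square grip 24 x 24 mm from z = 70 to 130 mm, flats facing its x and y. 0.2 kg. Origin: centre of the tip's end face; z up along the drift.
- stand: Wooden block 64 x 64 x 40 mm, fixed to the bench, with a round hole 26 mm in diameter and 34 mm deep in its top for the drift's shaft. Origin: centre of its underside; the floor of the hole is at z = 6 mm.
- pot: Stainless steel pot without a lid, 76 mm in diameter, 80 mm high, loose, a bystander. Origin: centre of its underside.
- wood_block: Loose wooden block 45 x 130 x 35 mm, a bystander. Origin: centre of its underside.
- washer: Loose copper-coloured washer 64 mm in diameter, 7 mm thick, a bystander. Origin: centre of its underside.
- round_bar: Loose steel round-bar offcut standing on end, 28 mm in diameter, 55 mm high, a bystander. Origin: centre of its underside.
- collar: Loose brass collar 40 mm in diameter, 18 mm high, a bystander. Origin: centre of its underside.

How it is judged:
By the outcome, as a careful person would: the job done as asked, in the order asked, and still so for the second after the job is handed in, with the robot touching nothing.
It also fails if it takes over 72 s, if anything falls off the work surface, if the arm or the gripper's body presses on something with over 40 N, if the wrist force passes 120 N, or if a joint passes its speed limit or range.

## Robot

A 6-joint arm with a two-finger parallel gripper is mounted at the origin on the work surface. World frame = base frame: x ahead of the robot, y to its left, z up, the work surface at z = 0. Lengths are in mm, angles in degrees, forces in N, time in s.
With the tool pointing down it reaches from about 300 to 850 mm from the base axis. Payload 4.2 kg.
Tool frame: the origin (TCP) lies midway between the tips of the shut fingers; the grasp point (between the pads) lies 19 mm behind it; z points along the fingers, y is the line along which they close (so a half turn about z gives the same grasp; the last joint's range is limited). The gripper opens to 91 mm and grips with 3 to 60 N. Pads are 32 mm wide; open, the fingers measure 118 mm over their backs; the gripper's body (76 mm by 178 mm) begins 60 mm behind the grasp point.
Start: joints at [72.307, 18.312, 89.639, -0, 72.044, -1.146], TCP at [163.764, 551.206, 181.376] pointing down, gripper open.
Joint ranges: [-177.97, 177.97], [-48.28, 115.42], [12.27, 149.76], [-77.06, 257.06], [2.81, 150.46], [-146.56, 146.56]. Speed limits (degrees/s): [147.25, 147.25, 180, 180, 180, 180].

## Interface

Orientations are given as [roll, pitch, yaw] about the fixed x, y, z axes, in that order (R = Rz(yaw) Ry(pitch) Rx(roll)).
In Python, from workcell import env gives the robot as it stands.
- The arm moves only by the shell command python3 -m jog 'ROWS' [FORCE]. ROWS is a JSON object of lists of equal length, an entry for each row: "jaw": the finger opening in mm, from 0 to 91.2; "slide": the shift along the tool's x, y, z in units of 30 mm (1.0 is 30 mm), a list of three; "spin": the turn about the tool's z in units of 8 degrees (1.0 is 8 degrees). In form: {"jaw": [jaw, ...], "slide": [[dx, dy, dz], ...], "spin": [spin, ...]}. A call has 1 to 10 rows; each row shifts and turns the commanded pose from where the row before left it, along the tool's axes as they then stand; what a row does not reach is not made up. A row lasts 1/10 s, in which the tool goes at most 50 mm and 8.59 degrees, less where a joint would pass 70% of its speed; a pose out of reach is approached as far as the arm can. A call is refused whole if a number of a shift passes 1 or a number of a turn 1, either way. A call with a gripper value outside its range is refused whole. The fingers move at their own pace and stop on an object; FORCE is the grip in N (left out, the last holds). Time passes only in rows, so rows that do not move let the fingers close. It gives the time, the measured TCP pose, the force, the opening and the grip force at its end, in the units of the state.
- env.state(): the state, without advancing time (a new reading comes with each control period).
- env.grab_frame(name): name is "scene" or "top"; returns the picture (400x640x3 uint8, red, green, blue); there is no depth.
- env.camera_model(name): a dict with "fx", "fy", "cx", "cy" (pixels), "camera_from_world" (4x4, takes a point from world to camera coordinates). Camera axes: x right, y up, looking along -z (the intrinsics and any distortion apply to the point x, -y, -z); pixel columns grow to the right and rows downward; lengths in mm; the calibration is good to about 2 mm. A picture is of the moment at which its call begins. camera_model takes no time and is no camera call.
- env.job_done(): hands the job in; it is judged then, once.
The state is a dict: "time_s": time; "qpos": joint angles; "qvel": joint speeds; "effort": joint torques, N m; "ee_pos": TCP position; "ee_rot": TCP orientation; "force": force on the tool from outside, world axes, zero at the start; "torque": the same for the moment, N m; "gripper_width": finger opening in mm; "gripper_force": force on a finger pad.
Only numpy, scipy, OpenCV 4.12 (cv2) and the standard library are available. Lean on these libraries where they do the work, as an engineer would, in place of code of your own. Each camera call takes 0.05 s, during which the arm holds its last target. There are 200 camera calls.

## Working session

There is one attempt and no reset: what is moved stays moved. The work goes in short steps, Python scripts to look and compute and a shell command to move; the robot and the scene stay as the last step left them, time stands still between calls to the robot, and variables do not carry over. Pictures are saved under pics/ and viewed, at most 10 in all, crops included, and the job is handed in when it is done.

```bash
ls; mkdir -p pics
python3 - <<'E'
from workcell import env
import cv2,numpy as np
for n in("scene","top"):
    f=env.grab_frame(n); cv2.imwrite(f"pics/{n}0.png",f[:,:,::-1])
    m=env.camera_model(n); print({k:(np.round(v,4).tolist()) if not isinstance(v,str) else v for k,v in m.items()})
print(env.state())
E
```

```text
pics
{'fx': 457.9734, 'fy': 457.9734, 'cx': 317.1793, 'cy': 199.1911, 'camera_from_world': [[0.2691, 0.9631, 0.0088, -145.2575], [-0.5866, 0.1566, 0.7946, 275.7746], [0.7639, -0.219, 0.6071, -1521.2525], [0.0, 0.0, 0.0, 1.0]]}
{'fx': 407.7118, 'fy': 407.7118, 'cx': 317.9401, 'cy': 195.1164, 'camera_from_world': [[-0.0268, -0.9993, -0.0264, 36.99], [0.9916, -0.03, 0.1258, -601.7571], [-0.1265, -0.0228, 0.9917, -834.6043], [0.0, 0.0, 0.0, 1.0]]}
{'time_s': 0.1, 'qpos': array([ 7.23095589e+01,  1.83463527e+01,  8.96991816e+01,  1.58087266e-03,
        7.20439488e+01, -1.14533411e+00]), 'qvel': array([ 0.06697986, -0.14935683, -0.0629633 , -0.0862886 , -0.01278941,
       -0.03527212]), 'effort': array([ 4.97099572e-04, -4.13332880e+01, -2.32508755e+01,  7.31801125e-02,
        4.20853542e-02, -5.24607003e-05]), 'ee_pos': array([163.57438096, 550.71808139, 180.62227913]), 'ee_rot': array([-1.79910565e+02, -3.29144357e-03,  1.63454402e+02]), 'force': array([-0.9656453 ,  0.60425672,  0.4707374 ]), 'torque': array([ 0.00533954,  0.01544907, -0.01423764]), 'gripper_force': 0.0, 'gripper_width': 91.63663976730757}
```

View pics/scene0.png

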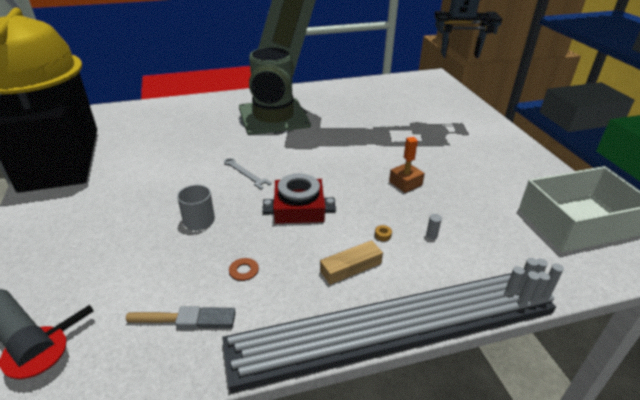

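View pics/top0.png

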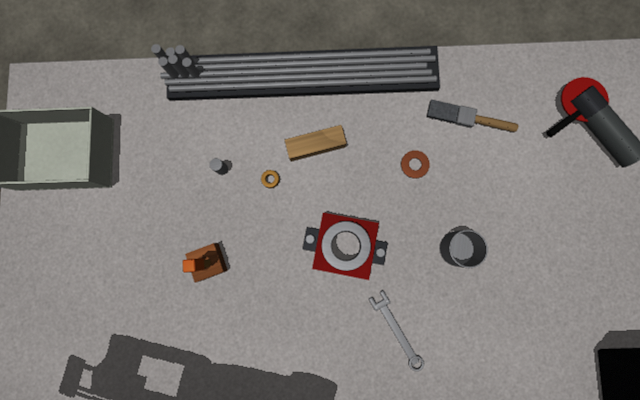

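The scene view shows the hub and cup at about (299,190) and the drift in its stand at (408,165). In the top view the cup is at (346,245) and the drift grip at (189,265). I'll enlarge both.

Run:
```python
import cv2,numpy as np
s=cv2.imread("pics/scene0.png");t=cv2.imread("pics/top0.png")
def c(im,x,y,w,h,k=5):
    o=cv2.resize(im[y:y+h,x:x+w],None,fx=k,fy=k,interpolation=cv2.INTER_CUBIC)
    for i in range(0,w,10): cv2.putText(o,str(x+i),(i*k,8),0,.3,(0,255,255),1); cv2.line(o,(i*k,10),(i*k,14),(0,255,255))
    for j in range(0,h,10): cv2.putText(o,str(y+j),(0,j*k+4),0,.3,(0,255,0),1); cv2.line(o,(20,j*k),(25,j*k),(0,255,0))
    return o
o=np.vstack([np.hstack([c(s,258,168,80,58),c(s,380,134,60,58)]),np.hstack([c(t,305,206,80,60)[:, :400],c(t,176,232,60,60)])])
print(o.shape);cv2.imwrite("pics/crops.png",o)
```

```text
(590, 700, 3)
```

View pics/crops.png

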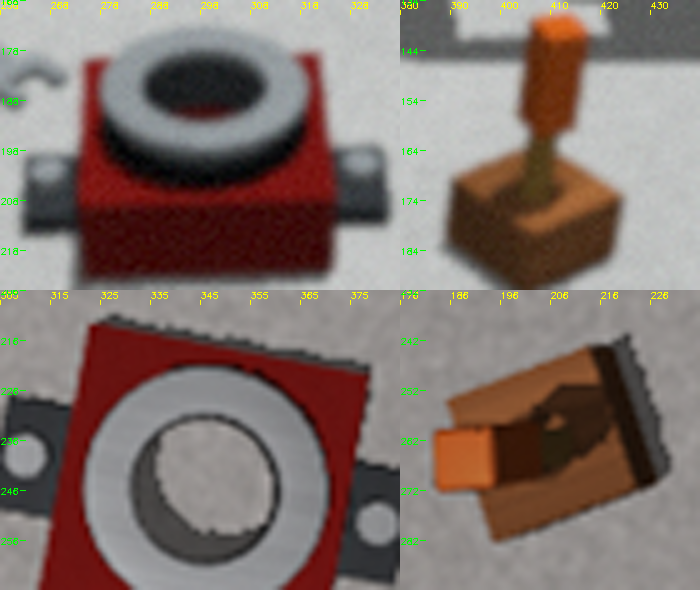

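The crops show:

| Feature | Scene px | Top px |
|---|---|---|
| Cup hole centre | (299.1,185.2) | (346,245.8) |
| Grip top centre | (411.6,139.4) | (188.9,266.1) |
| Hub top corners | – | (323.4,212.4), (379,221.6) |

Next I'll triangulate these points.

```bash
cat > h.py <<'E'
from workcell import env
import cv2,numpy as np
def P(n):
    m=env.camera_model(n); K=np.array([[m['fx'],0,m['cx']],[0,m['fy'],m['cy']],[0,0,1]])
    return K@np.diag([1,-1,-1])@np.array(m['camera_from_world'])[:3]
def tri(a,b):
    X=cv2.triangulatePoints(P('scene'),P('top'),np.array(a,float).reshape(2,1),np.array(b,float).reshape(2,1))
    return (X[:3]/X[3]).ravel()
def proj(n,X): p=P(n)@np.append(X,1); return p[:2]/p[2]
def back(n,px,z):
    M=P(n); A=M[:,[0,1,3]].copy(); A[:,2]+=M[:,2]*z; v=np.linalg.solve(A,[*px,1]); return v[:2]/v[2]
E
python3 - <<'E'
from h import *
np.set_printoptions(precision=1,suppress=True)
for n,a,b in [("cup",(299.1,185.2),(346,245.8)),("griptop",(411.6,139.4),(188.9,266.1))]:
    X=tri(a,b); print(n,X,proj('scene',X)-a,proj('top',X)-b)
X=tri((411.6,139.4),(188.9,266.1))
print("shaft at z40 scene",back('scene',(407.8,171),40),"grip bottom z70",back('scene',(409.2,160.5),70))
print("hub corners",back('top',(323.4,212.4),45),back('top',(379,221.6),45))
# stand top corners
for p in [(185.4,248),(214.4,237.2),(222.6,263),(195.4,282)]: print("stand",back('top',p,40))
for p in [(182.6,260.8),(195,259.6),(195.4,271.4),(183,272.4)]: print("grip",back('top',p,136))
for p in [(391,171),(406,164),(423.6,173.6),(407.2,180.4)]: print("standS",back('scene',p,40))
s=env.grab_frame('scene');t=env.grab_frame('top')
hsv=cv2.cvtColor(t,cv2.COLOR_RGB2HSV)
m=((hsv[...,1]<60)&(hsv[...,2]>90)).astype(np.uint8)
for p in [(189,266),(207,262),(330,225)]: print(hsv[p[1],p[0]])
E
```

```text
cup [493.6 -33.8  66.2] [-0.5 -0. ] [-0.7 -0.2]
griptop [463.3 265.2 130.9] [-0.1  0. ] [-0.2 -0.1]
shaft at z40 scene [469.6 265.1] grip bottom z70 [466.  266.4]
hub corners [564.6   9.1] [ 541.8 -107. ]
stand [497.8 303.9]
stand [518.9 242.1]
stand [464.4 224.5]
stand [426.5 281.8]
grip [473.5 275.1]
grip [475.1 251.7]
grip [453.2 250.7]
grip [452. 274.]
standS [458.3 222.5]
standS [437.4 274.5]
standS [491.2 299.7]
standS [508.6 245.6]
[ 11 195 184]
[ 17 174  41]
[  1 221  98]
```

Run:
```python
from h import *
np.set_printoptions(precision=1,suppress=True)
C=np.array([back('top',p,40) for p in [(185.4,254.4),(214,243.2),(224,270),(195.4,282.2)]]); print("stand",C,C.mean(0),np.linalg.norm(C-np.roll(C,1,0),axis=1))
# cup rim in top view: grey bright ring mask -> ellipse
t=cv2.imread('pics/top0.png'); s=cv2.imread('pics/scene0.png')
def rays(im,c,R,n=48):
    g=cv2.GaussianBlur(im[:,:,2].astype(np.float32)*0+cv2.cvtColor(im,cv2.COLOR_BGR2HSV)[:,:,1],(0,0),0.7)  # saturation edge
    pts=[]
    for a in np.linspace(0,2*np.pi,n,endpoint=False):
        r=np.arange(R[0],R[1],.2); x=(c[0]+r*np.cos(a)).astype(np.float32); y=(c[1]+r*np.sin(a)).astype(np.float32)
        v=cv2.remap(g,x[None],y[None],cv2.INTER_LINEAR)[0]; i=np.argmax(np.gradient(v)); pts.append((x[i],y[i],np.gradient(v)[i]))
    return np.array(pts)
p=rays(t,(346,245.8),(20,29)); p=p[p[:,2]>np.median(p[:,2])*.5]
W=np.array([back('top',q[:2],69) for q in p])
A=np.c_[2*W,np.ones(len(W))]
for _ in range(4):
    sol=np.linalg.lstsq(A,(W**2).sum(1),rcond=None)[0]; r=np.linalg.norm(W-sol[:2],axis=1); R=np.median(r); k=abs(r-R)<1.5; print(sol[:2],R,k.sum(),len(k)); W=W[k];A=A[k]
from scipy.optimize import least_squares
# hub red face in top: min area rect of saturated red
hsv=cv2.cvtColor(t,cv2.COLOR_BGR2HSV); m=((hsv[...,1]>150)&((hsv[...,0]<6)|(hsv[...,0]>174))&(hsv[...,2]>75)).astype(np.uint8); m[:, :300]=0;m[:,400:]=0;m[:200]=0;m[290:]=0
q=cv2.findNonZero(m); h=cv2.convexHull(q).reshape(-1,2); H=np.array([back('top',a,45) for a in h],np.float32); print("hub",cv2.minAreaRect(H))
hs=cv2.cvtColor(s,cv2.COLOR_BGR2HSV)
for name,im,hv in(("t",t,hsv),("s",s,hs)):
    m=((hv[...,1]>150)&(hv[...,0]<14)&(hv[...,2]>150)).astype(np.uint8)
    if name=="t": m[:,:170]=0;m[:,215:]=0
    else: m[:,:385]=0;m[:,430:]=0
    m[:100]=0;m[290:]=0
    print(name,m.sum(),cv2.minAreaRect(cv2.findNonZero(m)))
```

```text
stand [[484.4 303.7]
 [506.3 242.9]
 [449.8 221.5]
 [426.1 281.7]] [466.6 262.5] [62.3 64.6 60.5 64.8]
[494.5 -34.5] 50.22386473284823 48 48
[494.5 -34.5] 50.22386473284823 48 48
[494.5 -34.5] 50.22386473284823 48 48
[494.5 -34.5] 50.22386473284823 48 48
hub ((494.59765625, -34.518714904785156), (119.83080291748047, 118.36721801757812), 77.52291870117188)
t 124 ((188.5, 265.5), (11.0, 11.0), 0.0)
s 76 ((413.5, 157.5), (41.0, 13.0), 90.0)
```

Cup and hub agree at (494.5, -34.5). The stand is at (466.6, 262.5) and the grip top at (463.5, 263), z about 131–136, so both are consistent. I'll move to above the drift with yaw set to 180.

```bash
python3 -m jog '{"jaw":[91,91,91,91,91,91,91,91,91,91],"slide":[[0,0,0],[0,0,0],[-0.4,-0.4,0],[-0.8,-0.8,0],[-0.8,-0.8,0],[-0.8,-0.8,0],[-0.8,-0.8,0],[-0.8,-0.8,0],[-0.8,-0.8,0],[-0.8,-0.8,0]],"spin":[-1,-1,-0.07,0,0,0,0,0,0,0]}' 60
```

```text
time_s: 1.2
ee_pos: [344.4, 370.0, 181.3]
ee_rot: [-180.0, -0.0, -180.0]
force: [0.8, 0.9, -0.7]
gripper_width: 90.8
gripper_force: 0.0
```

```bash
python3 -m jog '{"jaw":[91,91,91,91,91,91,91,91,91,91],"slide":[[-0.8,-0.72,0],[-0.8,-0.72,0],[-0.8,-0.72,0],[-0.8,-0.72,0],[-0.79,-0.73,0],[0,0,0],[0,0,0.7],[0,0,0.9],[0,0,0.9],[0,0,0.48]],"spin":[0,0,0,0,0,0,0,0,0,0]}'
python3 - <<'E'
from h import *
f=env.grab_frame('top');g=env.grab_frame('scene')
a=cv2.resize(f[215:305,140:240],None,fx=4,fy=4,interpolation=2); b=cv2.resize(g[110:200,360:460],None,fx=4,fy=4,interpolation=2)
cv2.imwrite('pics/grasp.png',np.hstack([a,b])[:,:,::-1])
E
```

```text
time_s: 2.2
ee_pos: [461.4, 262.7, 89.7]
ee_rot: [-179.9, -0.2, -180.0]
force: [0.7, 0.4, 0.6]
gripper_width: 90.9
gripper_force: 0.0
```

View pics/grasp.png

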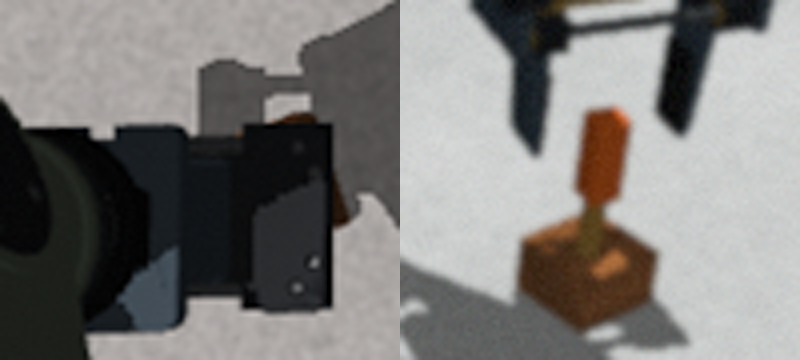

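The fingertips appear at scene px (393.8,148.8) and (430.5,143.8), higher than I expected. I'll check the projection.

Run:
```python
from h import *
np.set_printoptions(precision=1,suppress=True)
s=env.state();print(s['ee_pos'],s['ee_rot'],s['qpos'],s['time_s'])
for z in (70,90,110,130):
  for dy in(-45,45): print(z,dy,proj('scene',[461.4,262.7+dy,z]))
print('grip top',proj('scene',[463.5,263,136]),'seen (411,139)')
f=env.grab_frame('top');g=env.grab_frame('scene')
cv2.imwrite('pics/sc2.png',g[60:260,300:500][:,:,::-1].repeat(3,0).repeat(3,1))
```

```text
[461.1 262.5  89.7] [-179.9   -0.3 -180. ] [ 28.4  18.9 103.    0.   58.4 -61.7] 2.3
70 -45 [391.  162.2]
70 45 [423.  157.4]
90 -45 [391.8 155.5]
90 45 [424.2 150.8]
110 -45 [392.7 148.7]
110 45 [425.4 144.1]
130 -45 [393.6 141.8]
130 45 [426.6 137.2]
grip top [411.  137.8] seen (411,139)
```

View pics/sc2.png

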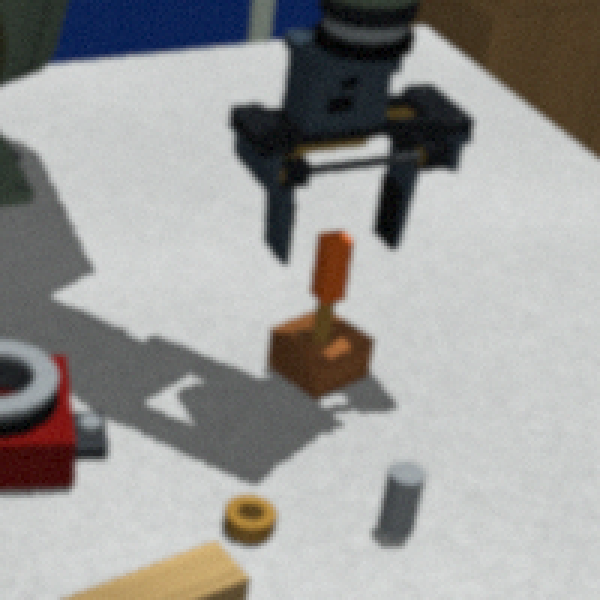

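Run:
```python
from h import *
np.set_printoptions(precision=1,suppress=True)
for z in(150,170,200): print(z,[proj('top',[461+dx,262.7-89,z]) for dx in(-38,38)],back('top',(223,269),z))
# body ends in scene
for z in(150,170,190,210): print(z,[proj('scene',[461+dx,262.7+dy,z]) for dy in(-89,89) for dx in (-38,38)])
```

```text
150 [array([234.6, 287.6]), array([234.6, 245.6])] [457.  195.1]
170 [array([232. , 288.7]), array([232. , 245.6])] [457.9 189.9]
200 [array([227.9, 290.5]), array([227.9, 245.5])] [459.3 182.2]
150 [array([372. , 129.6]), array([383.6, 144.6]), array([436.5, 121.1]), array([451. , 135.2])]
170 [array([372.7, 122.4]), array([384.4, 137.3]), array([437.8, 114.1]), array([452.5, 128. ])]
190 [array([373.4, 115.1]), array([385.3, 129.7]), array([439.2, 106.9]), array([454.1, 120.6])]
210 [array([374.1, 107.6]), array([386.1, 122. ]), array([440.5,  99.6]), array([455.7, 113. ])]
```

Run:
```python
from h import *
np.set_printoptions(precision=1,suppress=True)
d=np.array([.285,.958,0])
for z in(181,211): print(z,[proj('scene',np.array([163.7,551,z])+k*d) for k in(-59,-45,45,59)])
a=cv2.imread('pics/scene0.png')[0:80,410:520]
b=cv2.imread('pics/sc2.png')[60:400:1,200:500]
o=np.hstack([cv2.resize(a,None,fx=5,fy=5,interpolation=2)[:400],cv2.resize(b,(200,227))[:0] if 0 else np.zeros((400,1,3),np.uint8)])
cv2.imwrite('pics/g0.png',o)
```

```text
181 [array([438.3,  65.5]), array([442.8,  65.6]), array([472.2,  66. ]), array([476.7,  66.1])]
211 [array([439.9,  55.9]), array([444.5,  55.9]), array([474.3,  56.4]), array([478.9,  56.4])]
```

View pics/g0.png

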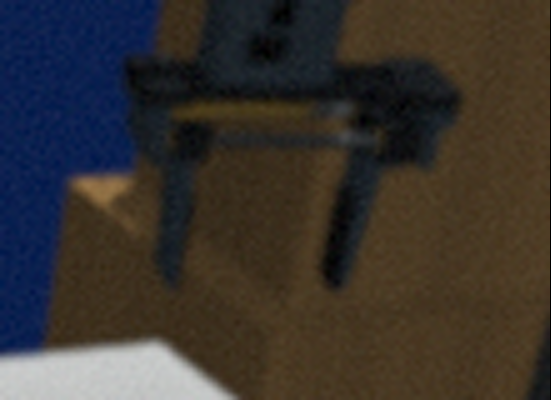

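Both pictures show the open fingertips about 30 mm higher than the TCP reading, probably because the fingers swing. I'll half-close to 45 mm around the grip, which leaves clearance either way, and look.

```bash
python3 -m jog '{"jaw":[45,45,45,45,45],"slide":[[0.06,0,0],[0,0,0],[0,0,0],[0,0,0],[0,0,0]],"spin":[0,0,0,0,0]}'
python3 - <<'E'
from h import *
np.set_printoptions(precision=1,suppress=True)
g=env.grab_frame('scene')
cv2.imwrite('pics/sc3.png',cv2.resize(g[80:190,360:470],None,fx=5,fy=5,interpolation=2)[:,:,::-1])
for z in (90,105,120): print(z,[proj('scene',[477,262.7+k,z]) for k in(-35,-22,22,35)])
E
```

```text
time_s: 2.9
ee_pos: [461.8, 262.9, 92.2]
ee_rot: [180.0, 0.0, -180.0]
force: [-0.6, 0.8, 0.0]
gripper_width: 53.9
gripper_force: 0.0
90 [array([397.9, 158.2]), array([402.7, 157.5]), array([418.7, 155.1]), array([423.3, 154.4])]
105 [array([398.6, 153.1]), array([403.4, 152.4]), array([419.5, 150. ]), array([424.2, 149.4])]
120 [array([399.4, 147.9]), array([404.2, 147.2]), array([420.4, 144.9]), array([425.1, 144.2])]
```

View pics/sc3.png

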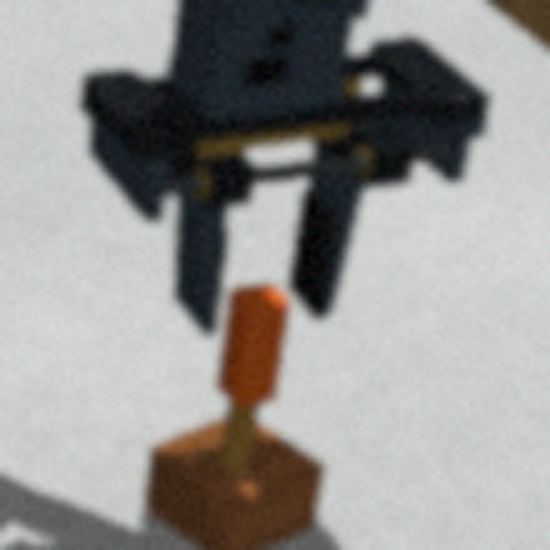

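The spacing changed but the height did not, so the fingers are parallel. Tips at (402,146) and (425,143) put the real tips at z≈120, about 30 mm above the reading. Lowering 28 mm is safe under either reading, so I'll do that slowly while watching the force.

```bash
python3 -m jog '{"jaw":[50,50,50,50,50,50],"slide":[[0,0.03,0.2],[0,0,0.2],[0,0,0.2],[0,0,0.2],[0,0,0.13],[0,0,0]],"spin":[0,0,0,0,0,0]}'
python3 - <<'E'
from h import *
np.set_printoptions(precision=1,suppress=True)
g=env.grab_frame('scene');t=env.grab_frame('top')
a=cv2.resize(g[80:190,360:470],None,fx=5,fy=5,interpolation=2);b=cv2.resize(t[210:320,150:200],None,fx=5,fy=5,interpolation=2)
cv2.imwrite('pics/sc4.png',np.hstack([a,b])[:,:,::-1])
print(env.state()['ee_pos'],env.state()['force'],env.state()['torque'])
E
```

```text
time_s: 3.55
ee_pos: [461.1, 263.5, 63.2]
ee_rot: [-180.0, -0.1, -180.0]
force: [-0.6, 0.4, 0.4]
gripper_width: 50.0
gripper_force: 0.0
[461.7 263.8  64. ] [ 0.1 -0.7  0.1] [ 0. -0. -0.]
```

View pics/sc4.png

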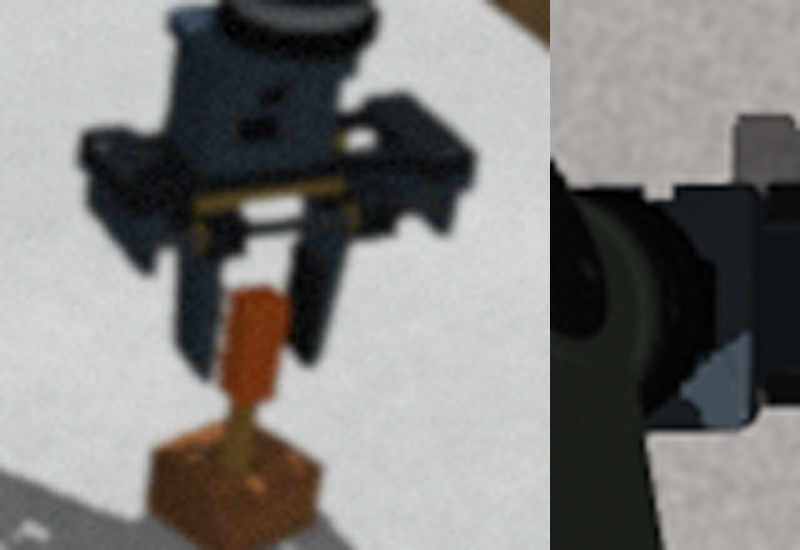

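The fingers now straddle the grip with their tips level with its lower third (about z 91), centred left to right. I'll close.

```bash
python3 -m jog '{"jaw":[35,28,20,15,15,15,15,15],"slide":[[0,0,0],[0,0,0],[0,0,0],[0,0,0],[0,0,0],[0,0,0],[0,0,0],[0,0,0]],"spin":[0,0,0,0,0,0,0,0]}' 60; python3 -c "
from h import *
s=env.state();print(s['ee_pos'],s['force'],s['torque'])"
```

```text
time_s: 4.45
ee_pos: [461.7, 263.8, 64.2]
ee_rot: [180.0, 0.0, -180.0]
force: [0.3, -1.4, 0.8]
gripper_width: 23.6
gripper_force: 60.0
[461.71550615 263.82745072  64.21814692] [ 0.26209645 -1.41555012  0.77142414] [0.10699388 0.01436238 0.02784625]
```

It is gripped, at width 23.6. The tip stood on z=6 with the TCP at 64.2, so tip z = ee_z − 58.2. I'll lift 100 mm and carry it to above the cup.

```bash
python3 -m jog '{"jaw":[15,15,15,15,15,15],"slide":[[0,0,-0.2],[0,0,-0.5],[0,0,-0.8],[0,0,-0.8],[0,0,-0.7],[0,0,-0.33]],"spin":[0,0,0,0,0,0]}'
python3 -m jog '{"jaw":[15,15,15,15,15,15,15,15,15,15],"slide":[[-0.1,-0.4,0],[-0.1,-0.7,0],[-0.1,-0.9,0],[-0.1,-1,0],[-0.1,-1,0],[-0.1,-1,0],[-0.1,-1,0],[-0.1,-1,0],[-0.1,-1,0],[-0.1,-0.9,0]],"spin":[0,0,0,0,0,0,0,0,0,0]}'
python3 -m jog '{"jaw":[15,15,15,15,15],"slide":[[-0.09,-0.7,0],[0,-0.34,0.3],[0,0,0.5],[0,0,0],[0,0,0]],"spin":[0,0,0,0,0]}'
python3 - <<'E'
from h import *
np.set_printoptions(precision=1,suppress=True)
g=env.grab_frame('scene');t=env.grab_frame('top')
s=env.state();print(s['ee_pos'],s['force'])
tz=s['ee_pos'][2]-58.2
print('tip pred scene',proj('scene',[*s['ee_pos'][:2],tz]),proj('top',[*s['ee_pos'][:2],tz]))
a=cv2.resize(g[140:220,250:350],None,fx=5,fy=5,interpolation=2);b=cv2.resize(t[200:300,310:370],None,fx=4,fy=4,interpolation=2)
cv2.imwrite('pics/hov.png',np.hstack([a,b])[:,:,::-1]);print(a.shape,b.shape)
E
```

```text
time_s: 5.05
ee_pos: [462.2, 264.1, 165.8]
ee_rot: [179.9, 0.1, -180.0]
force: [1.0, -1.0, -1.2]
gripper_width: 23.6
gripper_force: 60.0
time_s: 6.05
ee_pos: [490.2, -5.5, 162.3]
ee_rot: [-180.0, -0.2, 180.0]
force: [0.0, -0.1, -2.9]
gripper_width: 23.6
gripper_force: 60.0
time_s: 6.55
ee_pos: [493.4, -34.2, 138.9]
ee_rot: [180.0, -0.1, -180.0]
force: [0.3, 0.7, -1.3]
gripper_width: 23.9
gripper_force: 60.0
[494.4 -34.1 140. ] [ 0.4  0.3 -1.9]
tip pred scene [298.5 180. ] [345.8 245.2]
(400, 500, 3) (400, 240, 3)
```

View pics/hov.png

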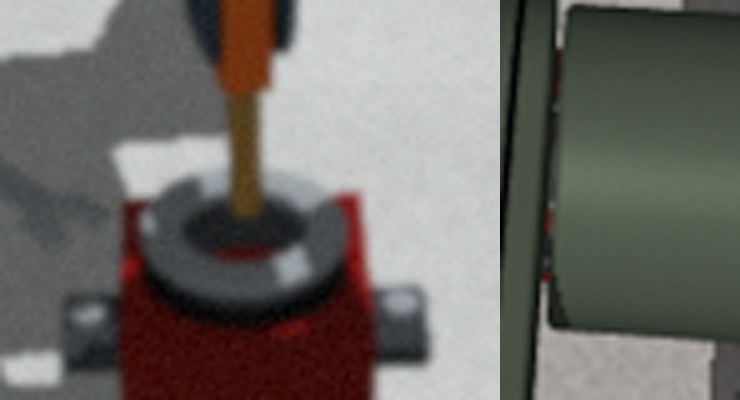

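The tip is at scene px (298.8,183), matching the prediction, so the drift is upright and centred over the cup with the tip at z≈82. First tap is on the +y side, to learn the behaviour.

```bash
python3 -m jog '{"jaw":[15,15,15,15,15,15],"slide":[[0.03,0.66,0.1],[0,0.66,0.2],[0,0,0.067],[0,0,0.067],[0,0,0],[0,0,0]],"spin":[0,0,0,0,0,0]}'
python3 -m jog '{"jaw":[15],"slide":[[0,0,0.067]],"spin":[0]}'
python3 -m jog '{"jaw":[15],"slide":[[0,0,0.067]],"spin":[0]}'
```

```text
time_s: 7.25
ee_pos: [493.9, 4.9, 127.4]
ee_rot: [180.0, 0.1, 180.0]
force: [0.4, 2.3, 0.3]
gripper_width: 23.7
gripper_force: 60.0
time_s: 7.35
ee_pos: [494.0, 5.0, 126.0]
ee_rot: [180.0, 0.1, 180.0]
force: [-1.7, 2.6, 8.4]
gripper_width: 24.0
gripper_force: 60.0
time_s: 7.45
ee_pos: [494.1, 5.1, 124.3]
ee_rot: [180.0, 0.1, 180.0]
force: [-1.1, 2.4, 9.2]
gripper_width: 23.7
gripper_force: 60.0
```

```bash
python3 -m jog '{"jaw":[15,15,15,15,15,15,15],"slide":[[0,0,-0.3],[0,-0.8,0],[0,-1,0],[0,-0.87,0.05],[0,0,0.1],[0,0,0.067],[0,0,0]],"spin":[0,0,0,0,0,0,0]}'
python3 -m jog '{"jaw":[15],"slide":[[0,0,0.067]],"spin":[0]}'
python3 -m jog '{"jaw":[15],"slide":[[0,0,0.067]],"spin":[0]}'
```

```text
time_s: 8.15
ee_pos: [494.2, -75.7, 126.0]
ee_rot: [-179.9, 0.1, -180.0]
force: [-0.7, -1.5, 1.8]
gripper_width: 23.9
gripper_force: 60.0
time_s: 8.25
ee_pos: [494.3, -75.5, 124.5]
ee_rot: [-179.9, 0.1, -179.9]
force: [-2.3, -3.5, 7.2]
gripper_width: 23.5
gripper_force: 60.0
time_s: 8.35
ee_pos: [494.2, -75.6, 122.7]
ee_rot: [-179.9, 0.1, -179.9]
force: [-1.5, -5.2, 8.5]
gripper_width: 23.6
gripper_force: 60.0
```

```bash
python3 -m jog '{"jaw":[15,15,15,15,15,15,15],"slide":[[0,0,-0.3],[-0.65,0.68,0],[-0.65,0.68,0],[0,0,0.1],[0,0,0.067],[0,0,0],[0,0,0.067]],"spin":[0,0,0,0,0,0,0]}'
python3 -m jog '{"jaw":[15],"slide":[[0,0,0.067]],"spin":[0]}'
python3 -m jog '{"jaw":[15],"slide":[[0,0,0.067]],"spin":[0]}'
```

```text
time_s: 9.05
ee_pos: [531.9, -34.3, 123.3]
ee_rot: [180.0, -0.0, 180.0]
force: [1.1, -0.6, -2.7]
gripper_width: 23.8
gripper_force: 60.0
time_s: 9.15
ee_pos: [532.2, -34.3, 122.0]
ee_rot: [180.0, 0.0, 180.0]
force: [-1.9, -0.6, 6.2]
gripper_width: 24.0
gripper_force: 60.0
time_s: 9.25
ee_pos: [532.3, -34.3, 120.5]
ee_rot: [180.0, 0.0, 180.0]
force: [-2.1, 0.3, 8.3]
gripper_width: 23.5
gripper_force: 60.0
```

```bash
python3 -m jog '{"jaw":[15,15,15,15,15,15,15],"slide":[[0,0,-0.4],[0.8,0,0],[1,0,0],[0.85,0,0],[0,0,0.1],[0,0,0.067],[0,0,0.067]],"spin":[0,0,0,0,0,0,0]}'
python3 -m jog '{"jaw":[15],"slide":[[0,0,0.067]],"spin":[0]}'
python3 -m jog '{"jaw":[15],"slide":[[0,0,0.067]],"spin":[0]}'
```

```text
time_s: 9.95
ee_pos: [454.1, -34.3, 124.7]
ee_rot: [-180.0, 0.1, 180.0]
force: [0.8, -0.4, -2.6]
gripper_width: 23.9
gripper_force: 60.0
time_s: 10.05
ee_pos: [454.2, -34.3, 122.6]
ee_rot: [-180.0, 0.1, -180.0]
force: [-0.4, 0.8, 5.4]
gripper_width: 24.0
gripper_force: 60.0
time_s: 10.15
ee_pos: [454.1, -34.2, 121.1]
ee_rot: [-180.0, 0.1, -180.0]
force: [-1.6, -0.9, 7.6]
gripper_width: 23.4
gripper_force: 60.0
```

```bash
python3 -m jog '{"jaw":[15,15,15,15,15,15,15],"slide":[[0,0,-0.2],[-0.65,0.67,0],[-0.65,0.66,0],[0,0,0.1],[0,0,0.033],[0,0,0.033],[0,0,0]],"spin":[0,0,0,0,0,0,0]}'
python3 -m jog '{"jaw":[15],"slide":[[0,0,0.033]],"spin":[0]}'
python3 -m jog '{"jaw":[15],"slide":[[0,0,0.033]],"spin":[0]}'
```

```text
time_s: 10.85
ee_pos: [491.4, 5.4, 121.3]
ee_rot: [180.0, -0.0, 180.0]
force: [-0.5, -0.9, -2.4]
gripper_width: 23.6
gripper_force: 60.0
time_s: 10.95
ee_pos: [491.6, 5.3, 120.7]
ee_rot: [-180.0, 0.0, 180.0]
force: [-1.0, 0.1, 2.3]
gripper_width: 23.6
gripper_force: 60.0
time_s: 11.05
ee_pos: [491.6, 5.4, 119.9]
ee_rot: [-180.0, 0.0, 180.0]
force: [-1.6, -0.1, 3.8]
gripper_width: 23.7
gripper_force: 60.0
```

```bash
for i in 1; do python3 -m jog '{"jaw":[15],"slide":[[0,0,0.033]],"spin":[0]}'; python3 -m jog '{"jaw":[15],"slide":[[0,0,0.033]],"spin":[0]}'; done | grep -E "pos|force:"
```

```text
ee_pos: [491.7, 5.5, 119.0]
force: [-2.0, -0.1, 5.8]
gripper_force: 60.0
ee_pos: [491.8, 5.6, 117.9]
force: [-2.3, -0.2, 4.6]
gripper_force: 60.0
```

```bash
(python3 -m jog '{"jaw":[15,15,15,15,15,15,15],"slide":[[0,0,-0.25],[-0.02,-0.8,0],[0,-1,0],[0,-0.87,0],[0,0,0.1],[0,0,0.033],[0,0,0]],"spin":[0,0,0,0,0,0,0]}'
python3 -m jog '{"jaw":[15],"slide":[[0,0,0.033]],"spin":[0]}'
python3 -m jog '{"jaw":[15],"slide":[[0,0,0.033]],"spin":[0]}'
python3 -m jog '{"jaw":[15],"slide":[[0,0,0.033]],"spin":[0]}')|grep -E "pos|force:"
```

```text
ee_pos: [492.4, -73.7, 120.5]
force: [-0.2, 0.4, -1.7]
gripper_force: 60.0
ee_pos: [492.7, -73.6, 120.0]
force: [-0.8, -0.3, 1.8]
gripper_force: 60.0
ee_pos: [492.7, -73.7, 119.3]
force: [-1.2, -0.0, 3.1]
gripper_force: 60.0
ee_pos: [492.7, -73.8, 118.5]
force: [-1.3, 1.0, 4.8]
gripper_force: 60.0
```

```bash
(python3 -m jog '{"jaw":[15],"slide":[[0,0,0.033]],"spin":[0]}'
python3 -m jog '{"jaw":[15],"slide":[[0,0,0.033]],"spin":[0]}')|grep -E "pos|force:"
```

```text
ee_pos: [492.7, -74.0, 117.4]
force: [-1.5, 1.1, 4.9]
gripper_force: 60.0
ee_pos: [492.7, -74.0, 116.4]
force: [-2.0, 0.6, 6.0]
gripper_force: 60.0
```

```bash
(python3 -m jog '{"jaw":[15,15,15,15,15,15],"slide":[[0,0,-0.25],[-0.67,0.65,0],[-0.67,0.65,0],[0,0,0.1],[0,0,0.067],[0,0,0]],"spin":[0,0,0,0,0,0]}'
python3 -m jog '{"jaw":[15],"slide":[[0,0,0.033]],"spin":[0]}'
python3 -m jog '{"jaw":[15],"slide":[[0,0,0.033]],"spin":[0]}'
python3 -m jog '{"jaw":[15],"slide":[[0,0,0.033]],"spin":[0]}')|grep -E "pos|force:"
```

```text
ee_pos: [531.7, -35.6, 117.7]
force: [-0.1, -0.1, -1.9]
gripper_force: 60.0
ee_pos: [532.2, -35.8, 117.3]
force: [0.0, -0.3, -1.4]
gripper_force: 60.0
ee_pos: [532.4, -35.8, 116.6]
force: [-1.3, -0.4, 1.3]
gripper_force: 60.0
ee_pos: [532.5, -35.8, 116.0]
force: [-1.9, -0.4, 3.6]
gripper_force: 60.0
```

```bash
(python3 -m jog '{"jaw":[15],"slide":[[0,0,0.033]],"spin":[0]}'
python3 -m jog '{"jaw":[15],"slide":[[0,0,0.033]],"spin":[0]}')|grep -E "pos|force:"
```

```text
ee_pos: [532.6, -35.8, 115.2]
force: [-1.5, -0.1, 5.1]
gripper_force: 60.0
ee_pos: [532.7, -35.7, 114.2]
force: [-2.7, -1.0, 7.8]
gripper_force: 60.0
```

```bash
(python3 -m jog '{"jaw":[15,15,15,15,15,15,15],"slide":[[0,0,-0.3],[0.8,0.04,0],[1,0,0],[0.87,0,0],[0,0,0.1],[0,0,0.033],[0,0,0]],"spin":[0,0,0,0,0,0,0]}'
python3 -m jog '{"jaw":[15],"slide":[[0,0,0.033]],"spin":[0]}'
python3 -m jog '{"jaw":[15],"slide":[[0,0,0.033]],"spin":[0]}'
python3 -m jog '{"jaw":[15],"slide":[[0,0,0.033]],"spin":[0]}')|grep -E "pos|force:"
```

```text
ee_pos: [453.8, -34.1, 118.6]
force: [-0.4, -0.4, -1.5]
gripper_force: 60.0
ee_pos: [453.9, -34.2, 117.6]
force: [-0.3, 0.5, -1.8]
gripper_force: 60.0
ee_pos: [453.9, -34.1, 116.8]
force: [-0.0, 0.7, 3.5]
gripper_force: 60.0
ee_pos: [453.7, -34.2, 116.0]
force: [-0.3, 0.6, 3.1]
gripper_force: 60.0
```

```bash
(python3 -m jog '{"jaw":[15],"slide":[[0,0,0.033]],"spin":[0]}'
python3 -m jog '{"jaw":[15],"slide":[[0,0,0.033]],"spin":[0]}')|grep -E "pos|force:"
```

```text
ee_pos: [453.6, -34.1, 115.1]
force: [0.0, 0.3, 4.4]
gripper_force: 60.0
ee_pos: [453.5, -34.1, 114.1]
force: [-0.8, 0.8, 7.9]
gripper_force: 60.0
```

```bash
(python3 -m jog '{"jaw":[15,15,15,15,15,15],"slide":[[0,0,-0.25],[-0.65,0.67,0],[-0.65,0.66,0],[0,0,0.1],[0,0,0.067],[0,0,0]],"spin":[0,0,0,0,0,0]}'
python3 -m jog '{"jaw":[15],"slide":[[0,0,0.033]],"spin":[0]}'
python3 -m jog '{"jaw":[15],"slide":[[0,0,0.033]],"spin":[0]}'
python3 -m jog '{"jaw":[15],"slide":[[0,0,0.033]],"spin":[0]}')|grep -E "pos|force:"
```

```text
ee_pos: [490.3, 5.4, 115.2]
force: [-0.6, -0.4, -1.7]
gripper_force: 60.0
ee_pos: [490.9, 5.3, 114.9]
force: [-0.5, -0.3, -1.0]
gripper_force: 60.0
ee_pos: [491.1, 5.4, 114.3]
force: [-1.1, -0.4, 2.7]
gripper_force: 60.0
ee_pos: [491.2, 5.4, 113.8]
force: [-3.5, 0.5, 8.6]
gripper_force: 60.0
```

```bash
(python3 -m jog '{"jaw":[15],"slide":[[0,0,0]],"spin":[0]}'
python3 -m jog '{"jaw":[15],"slide":[[0,0,0.017]],"spin":[0]}';python3 -m jog '{"jaw":[15],"slide":[[0,0,0]],"spin":[0]}')|grep -E "pos|force:"
```

```text
ee_pos: [491.1, 5.4, 113.9]
force: [-3.3, 0.4, 4.8]
gripper_force: 60.0
ee_pos: [491.2, 5.4, 113.7]
force: [-4.0, 0.3, 10.2]
gripper_force: 60.0
ee_pos: [491.2, 5.4, 113.8]
force: [-3.5, -0.4, 7.6]
gripper_force: 60.0
```

Solid on the +y side at about 113.8. Now the -y side.

```bash
(python3 -m jog '{"jaw":[15,15,15,15,15,15,15],"slide":[[0,0,-0.25],[-0.04,-0.8,0],[0,-1,0],[0,-0.87,0],[0,0,0.1],[0,0,0.033],[0,0,0]],"spin":[0,0,0,0,0,0,0]}'
python3 -m jog '{"jaw":[15],"slide":[[0,0,0.033]],"spin":[0]}'
python3 -m jog '{"jaw":[15],"slide":[[0,0,0.033]],"spin":[0]}'
python3 -m jog '{"jaw":[15],"slide":[[0,0,0.033]],"spin":[0]}')|grep -E "pos|force:"
```

```text
ee_pos: [492.7, -73.7, 115.8]
force: [-0.7, 1.0, -1.7]
gripper_force: 60.0
ee_pos: [493.0, -73.6, 115.1]
force: [0.1, -0.2, -1.3]
gripper_force: 60.0
ee_pos: [493.1, -73.7, 114.1]
force: [-1.2, 1.0, 3.1]
gripper_force: 60.0
ee_pos: [493.2, -73.7, 113.9]
force: [-1.8, 0.3, 9.6]
gripper_force: 60.0
```

```bash
(python3 -m jog '{"jaw":[15],"slide":[[0,0,0.025]],"spin":[0]}'
python3 -m jog '{"jaw":[15],"slide":[[0,0,0.02]],"spin":[0]}';python3 -m jog '{"jaw":[15],"slide":[[0,0,0]],"spin":[0]}')|grep -E "pos|force:"
```

```text
ee_pos: [493.2, -73.8, 113.7]
force: [-3.1, 1.1, 11.4]
gripper_force: 60.0
ee_pos: [493.2, -73.8, 113.6]
force: [-3.2, 0.9, 13.3]
gripper_force: 60.0
ee_pos: [493.2, -73.8, 113.6]
force: [-2.7, 0.8, 11.2]
gripper_force: 60.0
```

```bash
(python3 -m jog '{"jaw":[15],"slide":[[0,0,0.02]],"spin":[0]}'
python3 -m jog '{"jaw":[15],"slide":[[0,0,0.02]],"spin":[0]}';python3 -m jog '{"jaw":[15,15],"slide":[[0,0,0.01],[0,0,0]],"spin":[0,0]}')|grep -E "pos|force:"
```

```text
ee_pos: [493.3, -73.8, 113.5]
force: [-4.5, 0.7, 17.4]
gripper_force: 60.0
ee_pos: [493.3, -73.9, 113.4]
force: [-5.2, 1.7, 21.1]
gripper_force: 60.0
ee_pos: [493.3, -73.9, 113.4]
force: [-5.2, 1.8, 19.3]
gripper_force: 60.0
```

```bash
(python3 -m jog '{"jaw":[15,15,15],"slide":[[0,0,0.008],[0,0,0.007],[0,0,0]],"spin":[0,0,0]}';python3 -m jog '{"jaw":[15],"slide":[[0,0,0]],"spin":[0]}')|grep -E "pos|force:|time"
```

```text
time_s: 17.95
ee_pos: [493.3, -73.8, 113.4]
force: [-5.6, 1.2, 21.2]
gripper_force: 60.0
time_s: 18.05
ee_pos: [493.3, -73.9, 113.4]
force: [-5.8, 1.6, 21.6]
gripper_force: 60.0
```

```bash
(python3 -m jog '{"jaw":[15,15],"slide":[[0,0,0.007],[0,0,0]],"spin":[0,0]}'
python3 -m jog '{"jaw":[15,15,15,15,15,15,15],"slide":[[0,0,-0.15],[0,0,-0.2],[-0.66,0.65,0],[-0.66,0.65,0],[0,0,0.1],[0,0,0.033],[0,0,0]],"spin":[0,0,0,0,0,0,0]}'
python3 -m jog '{"jaw":[15,15],"slide":[[0,0,0.033],[0,0,0.033]],"spin":[0,0]}'
python3 -m jog '{"jaw":[15],"slide":[[0,0,0.033]],"spin":[0]}')|grep -E "pos|force:"
```

```text
ee_pos: [493.3, -73.9, 113.4]
force: [-6.2, 1.4, 22.2]
gripper_force: 60.0
ee_pos: [531.5, -35.6, 115.4]
force: [1.0, -0.6, -1.9]
gripper_force: 60.0
ee_pos: [532.1, -35.8, 114.1]
force: [0.7, -0.2, -1.4]
gripper_force: 60.0
ee_pos: [532.3, -35.7, 113.8]
force: [-2.0, -0.6, 7.2]
gripper_force: 60.0
```

```bash
(python3 -m jog '{"jaw":[15,15],"slide":[[0,0,0.03],[0,0,0.03]],"spin":[0,0]}'
python3 -m jog '{"jaw":[15],"slide":[[0,0,0.02]],"spin":[0]}'
python3 -m jog '{"jaw":[15,15],"slide":[[0,0,0.01],[0,0,0]],"spin":[0,0]}')|grep -E "pos|force:"
```

```text
ee_pos: [532.5, -35.7, 113.6]
force: [-3.7, -0.5, 16.1]
gripper_force: 60.0
ee_pos: [532.5, -35.7, 113.5]
force: [-5.1, -0.4, 17.2]
gripper_force: 60.0
ee_pos: [532.5, -35.7, 113.5]
force: [-5.4, 0.1, 16.8]
gripper_force: 60.0
```

```bash
(python3 -m jog '{"jaw":[15,15,15,15],"slide":[[0,0,0.015],[0,0,0.012],[0,0,0],[0,0,0]],"spin":[0,0,0,0]}'
python3 -m jog '{"jaw":[15,15,15,15,15,15,15,15],"slide":[[0,0,-0.15],[0,0,-0.2],[0.8,0.04,0],[1,0,0],[0.85,0,0],[0,0,0.1],[0,0,0.033],[0,0,0]],"spin":[0,0,0,0,0,0,0,0]}'
python3 -m jog '{"jaw":[15,15],"slide":[[0,0,0.033],[0,0,0.033]],"spin":[0,0]}'
python3 -m jog '{"jaw":[15],"slide":[[0,0,0.033]],"spin":[0]}')|grep -E "pos|force:"
```

```text
ee_pos: [532.5, -35.7, 113.3]
force: [-5.4, 0.7, 19.8]
gripper_force: 60.0
ee_pos: [454.0, -34.2, 116.1]
force: [0.5, -0.8, -1.7]
gripper_force: 60.0
ee_pos: [453.8, -34.2, 114.0]
force: [0.9, 0.4, 4.6]
gripper_force: 60.0
ee_pos: [453.9, -34.2, 113.8]
force: [-1.4, -0.2, 9.4]
gripper_force: 60.0
```

```bash
(python3 -m jog '{"jaw":[15,15],"slide":[[0,0,0.03],[0,0,0.03]],"spin":[0,0]}'
python3 -m jog '{"jaw":[15],"slide":[[0,0,0.02]],"spin":[0]}'
python3 -m jog '{"jaw":[15,15,15],"slide":[[0,0,0.015],[0,0,0.01],[0,0,0]],"spin":[0,0,0]}')|grep -E "pos|force:"
```

```text
ee_pos: [453.9, -34.2, 113.5]
force: [-4.1, 0.9, 19.9]
gripper_force: 60.0
ee_pos: [453.9, -34.2, 113.4]
force: [-4.9, -0.0, 22.2]
gripper_force: 60.0
ee_pos: [453.9, -34.2, 113.4]
force: [-6.0, 0.0, 22.5]
gripper_force: 60.0
```

```bash
(python3 -m jog '{"jaw":[15,15,15,15,15,15,15],"slide":[[0,0,-0.15],[0,0,-0.2],[-0.65,0.66,0],[-0.65,0.66,0],[0,0,0.1],[0,0,0.033],[0,0,0]],"spin":[0,0,0,0,0,0,0]}'
python3 -m jog '{"jaw":[15,15],"slide":[[0,0,0.033],[0,0,0.033]],"spin":[0,0]}'
python3 -m jog '{"jaw":[15,15],"slide":[[0,0,0.033],[0,0,0.03]],"spin":[0,0]}'
python3 -m jog '{"jaw":[15,15],"slide":[[0,0,0.03],[0,0,0.02]],"spin":[0,0]}'
)|grep -E "pos|force:"
```

```text
ee_pos: [490.9, 5.1, 115.8]
force: [-0.8, -0.1, -1.3]
gripper_force: 60.0
ee_pos: [491.6, 5.0, 114.5]
force: [-0.3, 0.5, -1.5]
gripper_force: 60.0
ee_pos: [491.9, 5.2, 113.7]
force: [-3.7, 0.4, 10.3]
gripper_force: 60.0
ee_pos: [492.0, 5.2, 113.5]
force: [-5.3, 0.2, 17.6]
gripper_force: 60.0
```

```bash
(python3 -m jog '{"jaw":[15,15,15,15],"slide":[[0,0,0.015],[0,0,0.015],[0,0,0.01],[0,0,0]],"spin":[0,0,0,0]}';python3 -m jog '{"jaw":[15],"slide":[[0,0,0.007]],"spin":[0]}';python3 -m jog '{"jaw":[15],"slide":[[0,0,0.007]],"spin":[0]}'
)|grep -E "pos|force:"
```

```text
ee_pos: [492.1, 5.2, 113.4]
force: [-6.0, -0.3, 20.2]
gripper_force: 60.0
ee_pos: [492.1, 5.2, 113.4]
force: [-6.6, -0.3, 22.2]
gripper_force: 60.0
ee_pos: [492.1, 5.2, 113.3]
force: [-6.8, -0.2, 24.0]
gripper_force: 60.0
```

All four sides are solid at the same height. One more +x push, as that one came out a little light.

```bash
(python3 -m jog '{"jaw":[15,15,15,15,15,15,15],"slide":[[0,0,-0.15],[0,0,-0.2],[-0.67,-0.66,0],[-0.67,-0.66,0],[0,0,0.1],[0,0,0.033],[0,0,0]],"spin":[0,0,0,0,0,0,0]}'
python3 -m jog '{"jaw":[15,15,15,15,15,15],"slide":[[0,0,0.033],[0,0,0.033],[0,0,0.03],[0,0,0.03],[0,0,0.03],[0,0,0]],"spin":[0,0,0,0,0,0]}'
python3 -m jog '{"jaw":[15,15],"slide":[[0,0,0.02],[0,0,0]],"spin":[0,0]}'
python3 -m jog '{"jaw":[15,15],"slide":[[0,0,0.01],[0,0,0]],"spin":[0,0]}'
)|grep -E "pos|force:"
```

```text
ee_pos: [531.0, -33.7, 115.3]
force: [-0.6, -0.2, -1.6]
gripper_force: 60.0
ee_pos: [532.1, -33.7, 113.6]
force: [-3.4, 1.2, 12.0]
gripper_force: 60.0
ee_pos: [532.1, -33.7, 113.5]
force: [-4.2, 1.6, 15.0]
gripper_force: 60.0
ee_pos: [532.1, -33.7, 113.4]
force: [-4.5, 1.1, 16.2]
gripper_force: 60.0
```

```bash
(python3 -m jog '{"jaw":[15,15],"slide":[[0,0,0.02],[0,0,0]],"spin":[0,0]}'
python3 -m jog '{"jaw":[15,15],"slide":[[0,0,0.015],[0,0,0]],"spin":[0,0]}'
python3 -m jog '{"jaw":[15,15],"slide":[[0,0,0.01],[0,0,0]],"spin":[0,0]}'
)|grep -E "pos|force:|time"
```

```text
time_s: 25.65
ee_pos: [532.2, -33.7, 113.4]
force: [-5.7, 1.2, 18.5]
gripper_force: 60.0
time_s: 25.85
ee_pos: [532.2, -33.8, 113.3]
force: [-6.0, 0.6, 21.1]
gripper_force: 60.0
time_s: 26.05
ee_pos: [532.2, -33.7, 113.3]
force: [-8.0, 0.9, 22.1]
gripper_force: 60.0
```

The cup is home all round with about 24–25 N on each side. Lifting off and carrying the drift back to the stand.

```bash
(python3 -m jog '{"jaw":[15,15,15,15],"slide":[[0,0,-0.15],[0,0,-0.4],[0,0,-0.6],[0,0,-0.62]],"spin":[0,0,0,0]}'
python3 -m jog '{"jaw":[15,15,15,15,15,15,15,15,15,15],"slide":[[0.2,0.5,0],[0.24,0.8,0],[0.24,1,0],[0.24,1,0],[0.24,1,0],[0.24,1,0],[0.24,1,0],[0.24,1,0],[0.24,1,0],[0.23,0.9,0]],"spin":[0,0,0,0,0,0,0,0,0,0]}'
python3 -m jog '{"jaw":[15,15,15,15,15],"slide":[[0,0.5,0],[0,0.22,0],[0,0,0],[0,0,0],[0,0,0]],"spin":[0,0,0,0,0]}')|grep -E "pos|force:|rot"
python3 -c "
from h import *
g=env.grab_frame('scene');cv2.imwrite('pics/ret.png',cv2.resize(g[100:210,270:440],None,fx=4,fy=4,interpolation=2)[:,:,::-1])"
```

```text
ee_pos: [532.0, -34.0, 162.6]
ee_rot: [180.0, -0.0, -180.0]
force: [-0.3, 0.5, -2.7]
gripper_force: 60.0
ee_pos: [459.6, 243.8, 161.1]
ee_rot: [-180.0, -0.1, -179.9]
force: [1.4, -0.3, -2.1]
gripper_force: 60.0
ee_pos: [461.8, 262.4, 162.1]
ee_rot: [-180.0, -0.0, 179.9]
force: [-0.7, 0.4, -2.5]
gripper_force: 60.0
```

```bash
(python3 -m jog '{"jaw":[15,15,15,15,15],"slide":[[0,0.047,0.3],[0,0,0.6],[0,0,0.6],[0,0,0.35],[0,0,0]],"spin":[0,0,0,0,0]}'
python3 -m jog '{"jaw":[15,15,15],"slide":[[0,0,0.1],[0,0,0.15],[0,0,0.15]],"spin":[0,0,0]}'
python3 -m jog '{"jaw":[15,15,15],"slide":[[0,0,0.2],[0,0,0.2],[0,0,0.1]],"spin":[0,0,0]}')|grep -E "pos|force:|rot"
```

```text
ee_pos: [460.5, 264.0, 104.9]
ee_rot: [-179.9, -0.2, 180.0]
force: [-0.2, 0.7, -2.3]
gripper_force: 60.0
ee_pos: [462.1, 265.1, 95.0]
ee_rot: [180.0, 0.1, -180.0]
force: [-0.2, -0.1, -2.3]
gripper_force: 60.0
ee_pos: [461.2, 264.7, 78.9]
ee_rot: [-180.0, -0.1, -180.0]
force: [0.1, -0.2, -2.6]
gripper_force: 60.0
```

```bash
(python3 -m jog '{"jaw":[15,15,15,15],"slide":[[0,0,0.2],[0,0,0.15],[0,0,0.07],[0,0,0]],"spin":[0,0,0,0]}'
python3 -m jog '{"jaw":[15],"slide":[[0,0,0.04]],"spin":[0]}'
python3 -m jog '{"jaw":[15],"slide":[[0,0,0.03]],"spin":[0]}'
python3 -m jog '{"jaw":[15,15],"slide":[[0,0,0.02],[0,0,0]],"spin":[0,0]}')|grep -E "pos|force:|rot"
```

```text
ee_pos: [461.4, 264.8, 66.7]
ee_rot: [-180.0, -0.0, -180.0]
force: [-0.8, -0.1, -1.8]
gripper_force: 60.0
ee_pos: [461.9, 265.1, 66.1]
ee_rot: [180.0, 0.0, -180.0]
force: [-0.2, -0.6, -1.4]
gripper_force: 60.0
ee_pos: [461.8, 265.0, 65.1]
ee_rot: [180.0, 0.0, -180.0]
force: [0.6, 0.4, -2.5]
gripper_force: 60.0
ee_pos: [461.6, 264.9, 64.4]
ee_rot: [180.0, 0.0, -180.0]
force: [-0.4, 0.6, -3.0]
gripper_force: 60.0
```

```bash
(python3 -m jog '{"jaw":[15,15],"slide":[[0,0,0.015],[0,0,0]],"spin":[0,0]}'
python3 -m jog '{"jaw":[15,15],"slide":[[0,0,0.015],[0,0,0]],"spin":[0,0]}')|grep -E "pos|force:"
```

```text
ee_pos: [461.7, 264.9, 64.2]
force: [-0.0, 0.2, 0.5]
gripper_force: 60.0
ee_pos: [461.8, 264.9, 64.2]
force: [-0.8, -1.3, 5.5]
gripper_force: 60.0
```

Touching the hole's floor at the same 64.2, so the drift has not slipped. I'll open gently and go straight up.

```bash
(python3 -m jog '{"jaw":[24,26,30,38,50,60,60],"slide":[[0,0,-0.012],[0,0,0],[0,0,0],[0,0,0],[0,0,0],[0,0,0],[0,0,0]],"spin":[0,0,0,0,0,0,0]}' 5
python3 -m jog '{"jaw":[70,70,70,70,70,70,70,70,70],"slide":[[0,0,-0.3],[0,0,-0.6],[0,0,-0.9],[0,0,-0.9],[0,0,-0.9],[0.8,0,-0.5],[0.8,0.8,0],[0.8,0.8,0],[0,0,0]],"spin":[0,0,0,0,0,0,0,0,0]}')
python3 -c "
from h import *
g=env.grab_frame('scene');t=env.grab_frame('top')
a=cv2.resize(g[125:225,250:440],None,fx=3,fy=3,interpolation=2);b=cv2.resize(t[200:300,170:400],(570,248),interpolation=2)
cv2.imwrite('pics/end.png',np.vstack([a,b])[:,:,::-1])
A=cv2.imread('pics/top0.png')[:,:,::-1]
d=cv2.absdiff(A,t).max(2)
for n,(x,y) in dict(bar=(220,166),collar=(270,179),block=(316,142),washer=(415,165),pot=(463,246)).items(): print(n,d[y-15:y+15,x-20:x+20].mean())"
```

```text
time_s: 31.0
ee_pos: [461.6, 264.9, 63.8]
ee_rot: [180.0, -0.0, -180.0]
force: [-0.2, -0.6, 0.8]
gripper_width: 58.4
gripper_force: 0.0
time_s: 31.9
ee_pos: [387.4, 314.8, 187.9]
ee_rot: [179.9, -0.0, -179.8]
force: [0.5, 0.7, 0.1]
gripper_width: 70.0
gripper_force: 0.0
bar 10.508333333333333
collar 11.125833333333333
block 10.420833333333333
washer 10.436666666666667
pot 7.254166666666666
```

View pics/end.png

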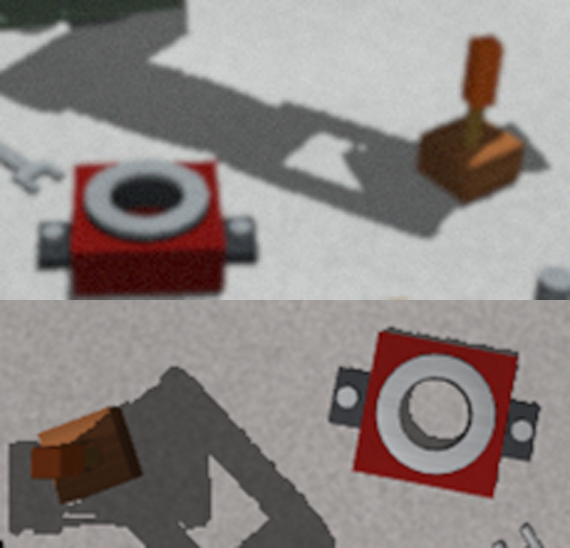

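The picture shows the cup seated square on the hub (scene crop 148,195) and the drift upright in its stand (480,100). The loose parts show only even image noise, so they haven't moved. The gripper is clear, so I'll hand in.

```bash
python3 -c "
from workcell import env
print(env.job_done())"
```

```text
the job is handed in; nothing more can be done
None
```

The bearing cup is home on the packing ring (roughly 2–3 mm thick by feel), pressed with about 24–25 N on each of four sides. The drift is back upright in its stand, the loose parts did not move, and the job is handed in at about 32 s.

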